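# Set up the counter gift display

## Task

Get the gift display on the sweet-shop counter ready: before any box goes into its tray, swing the folded leg behind the header board all the way out until it meets its stop. Then pack the three small cream gift boxes standing near it (the long, the wide and the tall one; not the big stacked stock) into the tray together, each the same way up as it stands now and flat on the tray's floor, set down and not dropped. Leave the leg fully out, and do not disturb the jars and other things on the counter.

Things in the scene. Friction and masses are not known exactly. Their poses are not given: they have to be found in the camera images.
- display: Dark wooden counter display with brass beading, fixed to the counter: an open tray in front of an upright header board. Origin on the counter under the tray's centre, z up. The header closes the tray's +y side: 136 mm wide along x, 8 mm thick (y 77 to 85 mm), 95 mm tall.
- tray_floor (a point): centre of the tray's floor, 10 mm above the counter, axes as the display's. Inside, the tray measures 122 mm along x and 144 mm along y; its three other walls are 5 mm thick, their rims 28 mm above the counter.
- leg (a joint): folding back leg: angle in rad. 0: folded flat along the header, pointing to the display's +x. It grows as the leg swings away from the header (anticlockwise from above) to the stop at 1.571, square to the header, pointing to the display's +y. Light friction (about 1 N at the free end); it stays where it is left.
- leg_hinge (a point): point on the leg's upright hinge line, 44 mm above the counter, at the middle of the header's rear (+y) face (display x 0, y 91 mm). The leg is an upright plywood board 8 mm thick, from 4 to 84 mm above the counter.
- leg_end (a point): middle of the leg's free end, 44 mm above the counter, 108 mm from the hinge line; when folded it stands 40 mm out past the header's edge
- long_box_center (a point): centre of the long box: a cream gift box with a thin brass band, 128 mm along its x, 46 mm along its y, 44 mm tall (z up as it stands at the start), about 0.2 kg
- wide_box_center (a point): centre of the wide box: a cream gift box with a thin brass band, 68 mm along its x, 60 mm along its y, 75 mm tall (z up as it stands at the start), about 0.2 kg
- tall_box_center (a point): centre of the tall box: a cream gift box with a thin brass band, 58 mm along its x, 58 mm along its y, 90 mm tall (z up as it stands at the start), about 0.2 kg
- spread_jar: bystander: jar with a white cap, 56 mm diameter, 92 mm tall; origin at the centre of its underside
- honey_jar: bystander: amber glass jar, 60 mm diameter, 88 mm tall; origin at the centre of its underside
- bell: bystander: brass counter bell, 72 mm diameter, 56 mm tall; origin at the centre of its underside
- spool: bystander: white ribbon spool on its end, 56 mm diameter, 38 mm tall; origin at the centre of its underside
- tin: bystander: round tin, 68 mm diameter, 50 mm tall; origin at the centre of its underside
- mug: bystander: white mug, 76 mm diameter its handle reaching about 70 mm from the axis, 85 mm tall; origin at the centre of its underside
- bowl: bystander: copper bowl, 110 mm diameter, 45 mm tall; origin at the centre of its underside
Not all that is in view belongs to the job. What is shaped like the part that bears long_box_center but green or turquoise is not meant.

How it is judged:
By the outcome, as a careful person would: the job done as asked, in the order asked, and still so for the second after the job is handed in, with the robot touching nothing.
It also fails if it takes over 72 s, if anything falls off the work surface, if the arm or the gripper's body presses on something with over 40 N, if the wrist force passes 120 N, or if a joint passes its speed limit or range.

## Robot

A 7-joint arm with a two-finger parallel gripper is mounted at the origin on the work surface. World frame = base frame: x ahead of the robot, y to its left, z up, the work surface at z = 0. Lengths are in m, angles in rad, forces in N, time in s.
With the tool pointing down it reaches from about 0.425 to 0.825 m from the base axis. Payload 3.6 kg.
Tool frame: the origin (TCP) lies where the fingers leave the gripper's body, on its centre line; the fingertips stand 73 mm ahead of it and the grasp point (between the pads) lies 54 mm ahead of it; z points along the fingers, y is the line along which they close (so a half turn about z gives the same grasp; the last joint's range is limited). The gripper opens to 85 mm and grips with 20 to 120 N. Pads are 22 mm wide; open, the fingers measure 114 mm over their backs; the gripper's body (76 mm by 85 mm) begins 54 mm behind the grasp point. The pads swing forward as they close: fully open they stand 13 mm farther back than shut.
Start: joints at [1.111, 0.615, -0.013, 1.423, 0.008, 1.103, -0.04], TCP at [0.273, -0.59, 0.304] pointing down, gripper open.
Joint ranges: [-3.12, 3.12], [-0.3, 2.06], [-1.34, 1.32], [0.26, 2.42], [-1.36, 4.5], [0.01, 1.98], [-2.84, 2.84]. Speed limits (rad/s): [2.79, 2.79, 3.14, 3.14, 3.14, 3.14, 3.14].

## Interface

Orientations are given as a unit quaternion [x, y, z, w].
In Python, from station import arm, snapshot, camera_info, ticket gives the robot as it stands. Calls block until the motion is done:
- arm.movep(position, orientation): joint-space move of the TCP to a pose.
- arm.line_to(position, velocity=0.15, ori=None): straight line of the TCP; ori=None keeps the orientation; velocity is the mean speed in m/s.
- arm.move_j(angles): joint-space move.
- arm.move_gripper(opening, effort=None): opening from 0.0 (shut) to 1.0 (fully open); effort is the grip in N (None keeps the last); returns when the fingers have stopped.
- arm.pause(seconds).
- arm.ik(position, orientation): joint angles nearest the present ones, or None.
- snapshot(name): name is "scene" or "top"; returns the picture (384x512x3 uint8, blue, green, red); there is no depth.
- camera_info(name): a dict with "fx", "fy", "cx", "cy" (pixels), "dist_coeffs" ([k1, k2, p1, p2, k3] as OpenCV has them; the pictures are not rectified), "R" (3x3) and "t" (3): a world point X has camera coordinates R X + t. Camera axes: x right, y down, z forward; pixel columns grow to the right and rows downward; lengths in m; the calibration is good to about 2 mm. A picture is of the moment at which its call begins. camera_info takes no time and is no camera call.
A pose or a line that the arm cannot do raises arm.MotionError and nothing moves.
- ticket.finish_job(): hands the job in; it is judged then, once.
Readings, each from a call of its own:
- arm.read_time(): time.
- arm.read_joint_positions(): joint angles.
- arm.read_dq(): joint speeds.
- arm.read_effort(): joint torques, N m.
- arm.read_tool_pos(): TCP position.
- arm.read_eef_rot(): TCP orientation.
- arm.read_ft_force(): force on the tool from outside, world axes, zero at the start.
- arm.read_wrist_torque(): the same for the moment, N m.
- arm.read_opening(): opening from 0.0 (shut) to 1.0 (fully open).
- arm.read_finger_force(): force on a finger pad.
Only numpy, scipy, OpenCV 4.12 (cv2) and the standard library are available. Lean on these libraries where they do the work, as an engineer would, in place of code of your own. Each camera call takes 0.05 s, during which the arm holds its last target. There are 200 camera calls.

## Working session

There is one attempt and no reset: what is moved stays moved. The work goes in short steps, each a Python script; the robot and the scene stay as the last script left them, time stands still between calls to the robot, and variables do not carry over. Pictures are saved under pics/ and viewed, at most 10 in all, crops included, and the job is handed in when it is done.

```bash
mkdir -p pics
python3 - <<'E'
from station import arm,snapshot,camera_info
import cv2
for n in("scene","top"):
    im=snapshot(n); cv2.imwrite(f"pics/{n}_raw.png",im); cv2.imwrite(f"pics/{n}0.png",cv2.resize(im,(800,600),interpolation=cv2.INTER_CUBIC))
    print(camera_info(n))
print(arm.read_eef_rot(),arm.read_time())
E
```

```text
{'fx': 490.10589680979524, 'fy': 490.10589680979524, 'cx': 259.14281907692947, 'cy': 187.6619570402589, 'dist_coeffs': array([-0.17624979,  0.        ,  0.        ,  0.        ,  0.        ]), 'R': array([[ 0.02773304,  0.99942662,  0.01942458],
       [ 0.67243131, -0.00427397, -0.74014719],
       [-0.73963979,  0.03358823, -0.67216428]]), 't': array([ 0.07836487, -0.27900659,  1.78864282])}
{'fx': 358.54621957515303, 'fy': 358.54621957515303, 'cx': 252.6563982718372, 'cy': 190.1872027832537, 'dist_coeffs': array([-0.05803839,  0.        ,  0.        ,  0.        ,  0.        ]), 'R': array([[ 0.0293102 , -0.99948023,  0.01342304],
       [-0.99330024, -0.03062548, -0.11143026],
       [ 0.11178343, -0.01006707, -0.9936816 ]]), 't': array([-0.09694614,  0.49868078,  1.16580314])}
[ 9.76565985e-01  2.15215108e-01 -2.61553383e-04 -1.12486782e-03] 0.1
```

View pics/scene0.png

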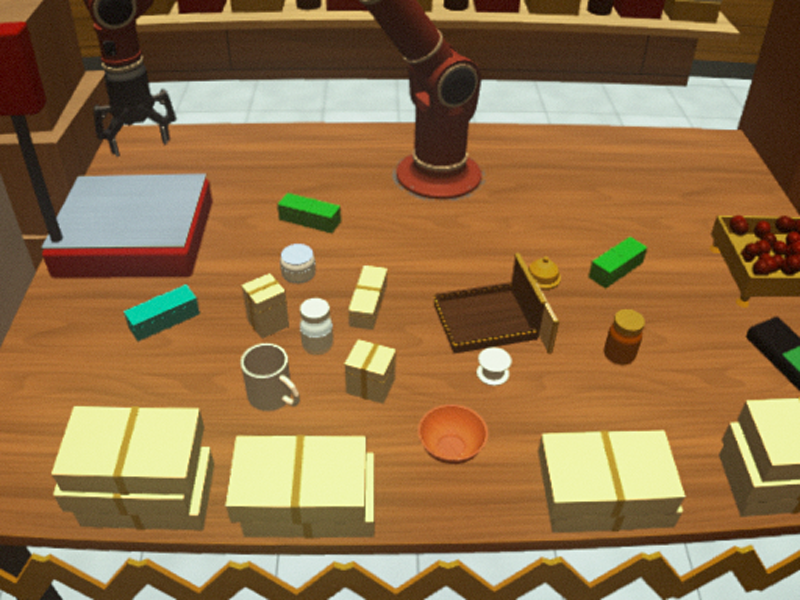

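View pics/top0.png

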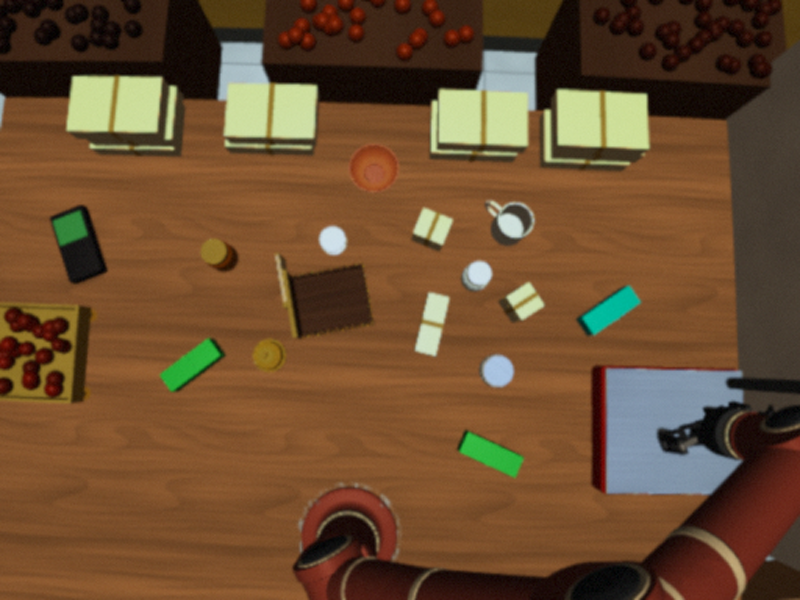

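Scene view (800x600): tray (490,312) with the leg end at (550,335). Cream boxes: long (368,295), wide (371,368), tall (265,303). Green and turquoise long boxes at (309,212), (618,261) and (162,311) are not meant, and the big cream stacks along the front are stock. Top view: long (432,324), wide (433,228), tall (524,301), tray (330,300), leg end (281,258). The only cream, banded, long-shaped box is the one at (432,324). I'll measure, and enlarge that region to confirm.

```bash
cat > h.py <<'E'
import cv2,numpy as np
from station import arm,snapshot,camera_info,ticket
def cast(n,uv,z):
    c=camera_info(n);K=np.array([[c['fx'],0,c['cx']],[0,c['fy'],c['cy']],[0,0,1]])
    p=cv2.undistortPoints(np.float64(uv).reshape(-1,1,2),K,c['dist_coeffs']).reshape(-1,2)
    d=np.c_[p,np.ones(len(p))]@c['R']; o=-c['R'].T@c['t']
    s=(z-o[2])/d[:,2]; return (o+d*s[:,None])[:,:2]
def proj(n,X):
    c=camera_info(n);K=np.array([[c['fx'],0,c['cx']],[0,c['fy'],c['cy']],[0,0,1]])
    return cv2.projectPoints(np.float64(X).reshape(-1,1,3),cv2.Rodrigues(c['R'])[0],c['t'],K,c['dist_coeffs'])[0].reshape(-1,2)
E
python3 - <<'E'
from h import *
im=cv2.imread("pics/top_raw.png")
hsv=cv2.cvtColor(im,cv2.COLOR_BGR2HSV)
for n,(u,v),h in(("long",(432,324),.044),("wide",(433,228),.075),("tall",(524,301),.09)):
    u,v=int(u*.64),int(v*.64); x0,y0=u-28,v-28
    S=6; c=cv2.resize(im[y0:y0+56,x0:x0+56],None,fx=S,fy=S,interpolation=cv2.INTER_CUBIC)
    g=c[:,:,1].astype(int); t=cv2.threshold(c[:,:,1],0,255,cv2.THRESH_OTSU)
    hs=cv2.cvtColor(c,cv2.COLOR_BGR2HSV)
    m=((c[:,:,1]>150)).astype(np.uint8)
    m=cv2.morphologyEx(m,cv2.MORPH_CLOSE,np.ones((31,31)))
    cs=cv2.findContours(m,cv2.RETR_EXTERNAL,cv2.CHAIN_APPROX_NONE)[0]
    k=min(cs,key=lambda k:-cv2.pointPolygonTest(k,(168,168),True))
    uv=(k.reshape(-1,2)+.5)/S-.5+[x0,y0]
    w=cast("top",uv,h); r=cv2.minAreaRect((w*1000).astype(np.float32)); print(n,r,t[0])
# display sketch: overview crops
a=cv2.resize(im[130:260,100:230],(600,600),interpolation=cv2.INTER_CUBIC)
cv2.imwrite("pics/disp_crop.png",a)
b=cv2.resize(im[120:245,250:375],(600,600),interpolation=cv2.INTER_CUBIC)
cv2.imwrite("pics/box_crop.png",b)
E
```

```text
long ((447.27630615234375, -160.5207977294922), (47.02237319946289, 128.96351623535156), 77.8563003540039) 146.0
wide ((649.0927734375, -155.27337646484375), (68.8818359375, 60.812252044677734), 69.2099838256836) 146.0
tall ((496.3433532714844, -345.77667236328125), (59.38210678100586, 58.270545959472656), 34.088226318359375) 143.0
```

View pics/disp_crop.png

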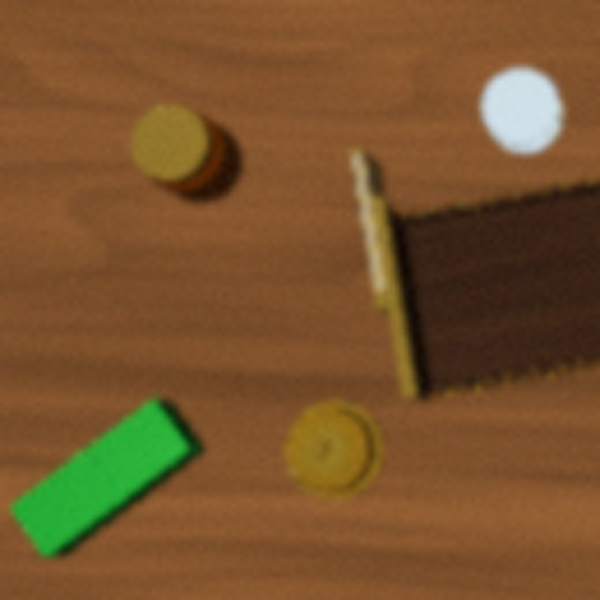

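View pics/box_crop.png

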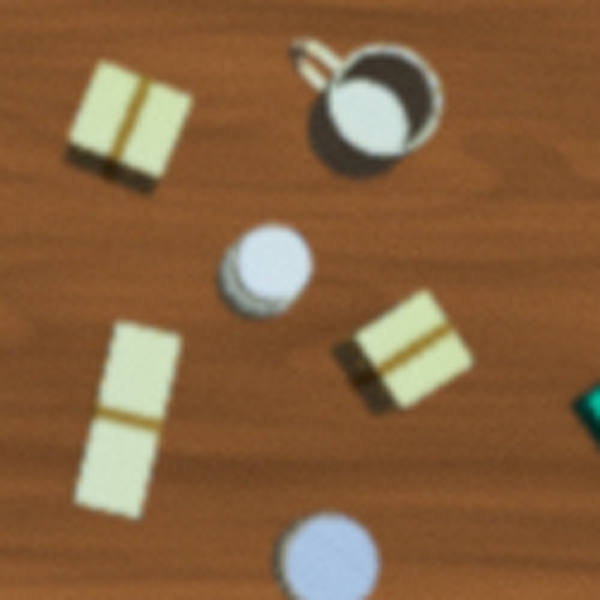

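The crop shows long (128,420), wide (130,120), tall (413,350), cream with a brass band, and their sizes match the description. In the display crop the header strip runs (390,200)-(415,395) and the leg's top is the pale strip (355,150)-(380,295), so it is folded. Now measuring the display.

Run:
```python
from h import *
im=cv2.imread("pics/top_raw.png"); x0,y0,S=170,155,7
c=cv2.resize(im[155:225,170:250],None,fx=S,fy=S,interpolation=cv2.INTER_CUBIC)
hs=cv2.cvtColor(c,cv2.COLOR_BGR2HSV)
def raw(k): return (k.reshape(-1,2)+.5)/S-.5+[x0,y0]
brass=((hs[...,0]>18)&(hs[...,0]<35)&(hs[...,1]>110)&(hs[...,2]>80)).astype(np.uint8)
dark=(hs[...,2]<85).astype(np.uint8)
dark=cv2.morphologyEx(cv2.morphologyEx(dark,cv2.MORPH_OPEN,np.ones((9,9))),cv2.MORPH_CLOSE,np.ones((15,15)))
vis=c.copy()
for m,n,z in((brass,"brass",.095),(dark,"dark",.028)):
    cs=cv2.findContours(m,cv2.RETR_EXTERNAL,cv2.CHAIN_APPROX_NONE)[0]
    for k in sorted(cs,key=cv2.contourArea)[::-1][:4]:
        r=cv2.minAreaRect((cast("top",raw(k),z)*1000).astype(np.float32)); print(n,cv2.contourArea(k),[np.round(q,1) for q in r],cv2.boundingRect(k))
    k=max(cs,key=cv2.contourArea)
    q=cv2.approxPolyDP(k,18,True); print(n,q.reshape(-1,2).tolist(),np.round(cast("top",raw(q),z)*1000).tolist())
    cv2.drawContours(vis,cs,-1,(0,255,0) if n=="brass" else (255,255,0),1)
cv2.imwrite("pics/seg1.png",vis)
```

```text
brass 7530.0 [array([480.1, 136.2]), array([148.8,  19.4]), np.float64(12.1)] (68, 104, 76, 323)
brass 3802.0 [array([391.8, 155.2]), array([24.9, 39.7]), np.float64(1.8)] (0, 433, 89, 57)
brass 222.0 [array([567.5, 155.8]), array([21.,  6.]), np.float64(38.3)] (47, 53, 26, 42)
brass 41.5 [array([540.7,  88.8]), array([3.9, 3.5]), np.float64(83.6)] (203, 131, 10, 9)
brass [[70, 104], [77, 281], [136, 426], [98, 141]] [[553.0, 152.0], [473.0, 145.0], [409.0, 115.0], [536.0, 138.0]]
dark 92181.5 [array([494.2,  57.9]), array([140.5, 162.5]), np.float64(12.6)] (97, 101, 381, 330)
dark 535.5 [array([568.7, 160.1]), array([20.1,  7.7]), np.float64(3.1)] (73, 74, 17, 42)
dark [[428, 102], [97, 144], [146, 429], [467, 364]] [[570.0, -6.0], [545.0, 151.0], [410.0, 121.0], [445.0, -29.0]]
```

View pics/seg1.png

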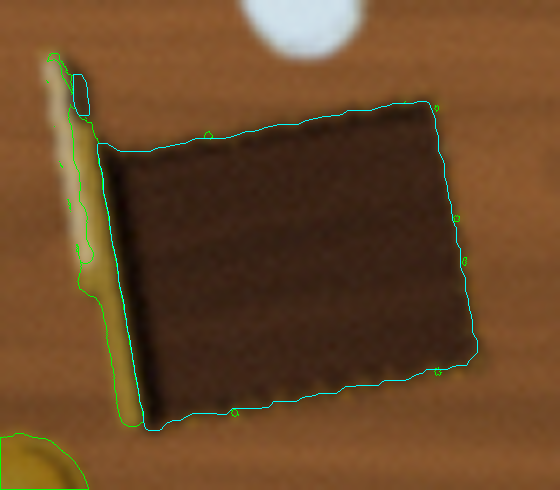

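Run:
```python
from h import *
im=cv2.imread("pics/top_raw.png"); x0,y0,S=170,155,7
c=cv2.resize(im[155:225,170:250],None,fx=S,fy=S,interpolation=cv2.INTER_CUBIC)
hs=cv2.cvtColor(c,cv2.COLOR_BGR2HSV)
raw=lambda k:(k.reshape(-1,2)+.5)/S-.5+[x0,y0]
brass=((hs[...,0]>18)&(hs[...,0]<35)&(hs[...,1]>110)&(hs[...,2]>80)).astype(np.uint8)
dark=(hs[...,2]<85).astype(np.uint8)
dark=cv2.morphologyEx(cv2.morphologyEx(dark,cv2.MORPH_OPEN,np.ones((9,9))),cv2.MORPH_CLOSE,np.ones((15,15)))
big=lambda m:max(cv2.findContours(m,cv2.RETR_EXTERNAL,cv2.CHAIN_APPROX_NONE)[0],key=cv2.contourArea).reshape(-1,2)
d,b=big(dark),big(brass)
def fit(k,z):
    w=cast("top",raw(k),z)*1000; vx,vy,px,py=cv2.fitLine(w.astype(np.float32),cv2.DIST_HUBER,0,.01,.01).ravel()
    a=np.degrees(np.arctan2(vy,vx)); return a,np.array([px,py])
E={}
E['far']=fit(d[(d[:,0]>150)&(d[:,0]<415)&(d[:,1]<200)],.028)
E['near']=fit(d[(d[:,0]>175)&(d[:,0]<450)&(d[:,1]>330)],.024)
E['right']=fit(d[(d[:,0]>420)&(d[:,1]>125)&(d[:,1]<340)],.026)
E['hfront']=fit(d[(d[:,0]<150)&(d[:,1]>170)&(d[:,1]<400)],.095)
E['hback']=fit(b[(b[:,0]<b[:,1]*0.19+60)&(b[:,1]>320)&(b[:,1]<410)],.095)
for k,(a,p) in E.items(): print(k,round(a,1),np.round(p,1))
yaw=np.radians(np.mean([(E[k][0]+90)%180-90 for k in('hfront','right')]+[(E[k][0])%180-90 for k in('far','near')]))
ex=np.array([np.cos(yaw),np.sin(yaw)]);ey=np.array([-ex[1],ex[0]])
print('yaw',np.degrees(yaw)); 
for k in E: print(k,'x',round(E[k][1]@ex,1),'y',round(E[k][1]@ey,1))
# header top end points
w=cast("top",raw(b[b[:,1]>300]),.095)*1000; print('header -x end',np.percentile(w@ex,1))
# brass beading seen in scene camera
for q in ([46,56],[73,262],): print(q,[round(float(v),1) for v in (cast("top",raw(np.array(q)),.084)*1000@np.c_[ex,ey])[0]])
```

```text
far -77.6 [557.   63.1]
near -77.5 [428.6  43.2]
right 12.4 [507.9 -21.4]
hfront 12.4 [471.5 125.2]
hback 11.3 [435.4 127.3]
yaw 12.440721
far x 557.5 y -58.4
near x 427.9 y -50.2
right x 491.4 y -130.3
hfront x 487.4 y 20.7
hback x 452.6 y 30.5
header -x end 423.9633441334234
[46, 56] [598.8, 38.2]
[73, 262] [503.0, 41.5]
```

```bash
cat >> h.py <<'E'
from scipy.spatial.transform import Rotation as Ro
YAW=np.radians(12.44); ex=np.array([np.cos(YAW),np.sin(YAW)]); ey=np.array([-ex[1],ex[0]])
O=.4925*ex-.055*ey
D=lambda x,y,z:[*(O+x*ex+y*ey),z]
def q(th):
    c,s=np.cos(th),np.sin(th); return Ro.from_matrix(np.array([[-s,c,0],[c,s,0],[0,0,-1.]]).T if False else np.column_stack([[-s,c,0],[c,s,0],[0,0,-1.]])).as_quat()
def best(p,th):
    j0=np.array(arm.read_joint_positions()); c=[]
    for k in(-1,0,1):
        j=arm.ik(p,q(th+k*np.pi))
        if j is not None: c.append((np.abs(np.array(j)-j0).max(),th+k*np.pi,j))
    return min(c,key=lambda t:t[0])
E
python3 - <<'E'
from h import *
print('world tray',O)
arm.move_gripper(0.0)
H=(0.,.091); r=.092
def P(phi,off,z): return D(H[0]+r*np.cos(phi)+off*np.sin(phi),H[1]+r*np.sin(phi)-off*np.cos(phi),z)
# choose the half turn that can do the whole swing
ok=[]
for k in(-1,0,1):
    js=[arm.ik(P(f,.015,.121),q(YAW+f+k*np.pi)) for f in(0,.8,1.6)]
    if all(j is not None for j in js): ok.append((max(abs(j[6]) for j in js),k))
print(ok); k=min(ok)[1]*np.pi
arm.movep(P(0,.03,.26),q(YAW+k))
arm.line_to(P(0,.03,.121),.2); f0=np.array(arm.read_ft_force()); print('down',f0,arm.read_time())
for f in np.radians([0,10,20,30,40,50,60,70,80,86]): arm.line_to(P(f,.015,.121),.1,q(YAW+f+k))
print(np.array(arm.read_ft_force())-f0)
for d in np.arange(87,97,1.):
    f=np.radians(d); arm.line_to(P(f,.015,.121),.03,q(YAW+f+k))
    F=np.array(arm.read_ft_force())-f0; print(d,F.round(1))
    if np.hypot(F[0],F[1])>8: break
arm.line_to(P(f,.05,.121),.1); arm.line_to(P(f,.05,.26),.25); print(arm.read_time())
im=snapshot("top"); cv2.imwrite("pics/leg_raw.png",im)
cv2.imwrite("pics/leg1.png",cv2.resize(im[110:260,90:260],(680,600),interpolation=cv2.INTER_CUBIC))
E
```

```text
world tray [0.49278509 0.05238421]
[(np.float64(2.781896878521547), -1), (np.float64(0.773394294493692), 0), (np.float64(2.781896878521547), 1)]
down [0.14125689 2.08558794 0.67303328] 4.4583
[-1.22005768 -2.47022108 -1.47880131]
87.0 [ 0.1 -2.3 -1.1]
88.0 [ 0.6 -2.7 -0.7]
89.0 [ 0.8 -2.2 -0.3]
90.0 [ 3.7 -1.5 -2.2]
91.0 [ 7.7 -0.9 -5.3]
92.0 [ 8.3 -0.7 -5.8]
10.325
```

View pics/leg1.png

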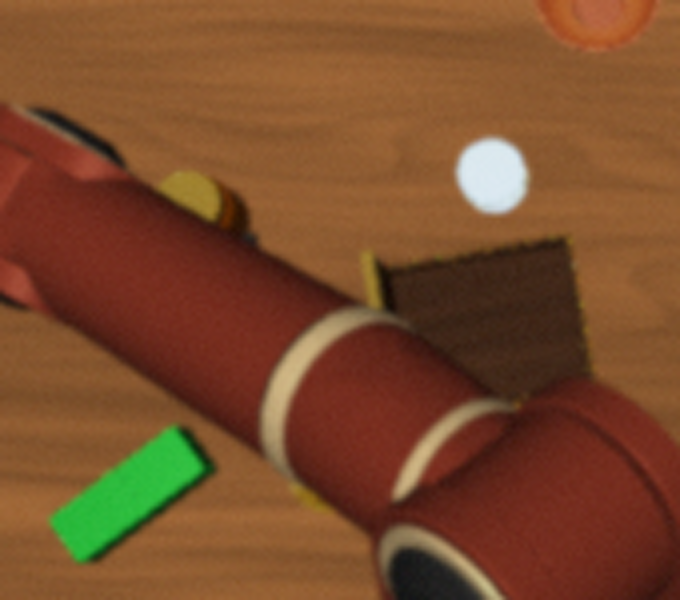

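The arm hides the leg at about (330,330), but the push force rose from about 2 N to 8 N at 90-91°, which fits the stop. I'll move over the long box and check the leg before any box goes in.

Run:
```python
from h import *
arm.move_gripper(1.0,40)
p=[.4473,-.1605,.22]; d,th,j=best(p,np.radians(77.86)); print(d,th,j[6])
arm.movep(p,q(th)); print(arm.read_time())
im=snapshot("top"); cv2.imwrite("pics/leg_raw2.png",im)
c=im[110:260,90:260].copy()
z=cv2.resize(c,(680,600),interpolation=cv2.INTER_CUBIC)
H=D(0,.091,.084)
for a in (1.571,1.45):
  pts=(proj("top",[H,D(.108*np.cos(a),.091+.108*np.sin(a),.084)])-[90,110]+.5)*4-.5
  cv2.line(z,*[tuple(int(v) for v in t) for t in pts],(255,255,0) if a>1.5 else (0,0,255),1)
cv2.imwrite("pics/leg2.png",z)
```

```text
0.8184456474259965 1.358913355602785 0.9795371367238941
12.6667
```

View pics/leg2.png

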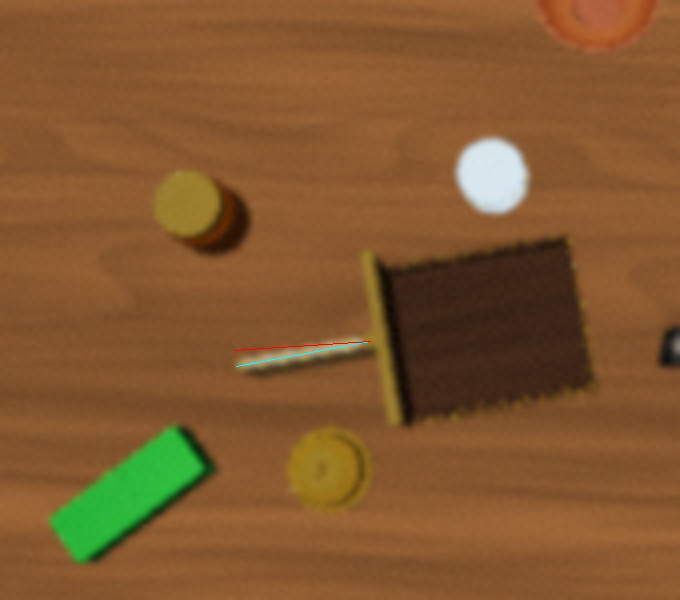

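The leg strip runs (370,343)-(240,363), square to the header and on the line expected for 1.571, and the jar and bell are undisturbed. Now the long box.

```bash
cat >> h.py <<'E'
def pick(xy,deg,zg,lift=.13):
    p=[*xy,zg+lift]; d,th,j=best(p,np.radians(deg))
    arm.movep(p,q(th)); arm.line_to([*xy,zg],.2); arm.move_gripper(0.0,50)
    print('grip opening',arm.read_opening(),'force',arm.read_finger_force())
    arm.line_to(p,.2); print('held',arm.read_opening(),arm.read_finger_force(),arm.read_time())
def place(x,y,zg,lift=.13,rel=.012):
    p=D(x,y,zg+lift); d,th,j=best(p,YAW); print('dj',d)
    arm.line_to(p,.25,q(th)); arm.line_to(D(x,y,zg+.014),.2); arm.pause(.2)
    f0=arm.read_ft_force()[2]
    for dz in np.arange(.0125,.0079,-.0005):
        arm.line_to(D(x,y,zg+dz),.02); df=arm.read_ft_force()[2]-f0
        if df>3: break
    print('touch dz',dz,df); o=arm.read_opening()
    arm.move_gripper(min(1,o+rel/.085)); arm.line_to(D(x,y,zg+lift),.2); print(arm.read_time(),arm.read_tool_pos())
E
python3 - <<'E'
from h import *
pick((.4473,-.1605),77.86,.091); place(-.034,0,.091)
E
```

```text
grip opening 0.5303360461992703 force 52.293121218681335
held 0.5273179260195023 51.37082755565643 15.0167
dj 1.2562046011309653
touch dz 0.010499999999999999 5.994362673492441
20.375 [0.45911879 0.04453406 0.22018342]
```

Run:
```python
from h import *
arm.move_gripper(1.0)
pick((.6491,-.1553),159.2,.123)
im=snapshot("top"); cv2.imwrite("pics/long_raw.png",im)
z=cv2.resize(im[110:260,130:330],(800,600),interpolation=cv2.INTER_CUBIC)
for (x,y,a,b,h) in((-.034,0,.023,.064,.054),):
  pts=(proj("top",[D(x+s*a,y+t*b,h) for s,t in((1,1),(1,-1),(-1,-1),(-1,1))])-[130,110]+.5)*4-.5
  cv2.polylines(z,[pts.astype(np.int32)],True,(0,0,255),1)
cv2.imwrite("pics/long1.png",z)
```

```text
grip opening 0.6862071773996375 force 56.82220995426178
held 0.6904709732334711 56.07265770435333 23.8083
```

View pics/long1.png

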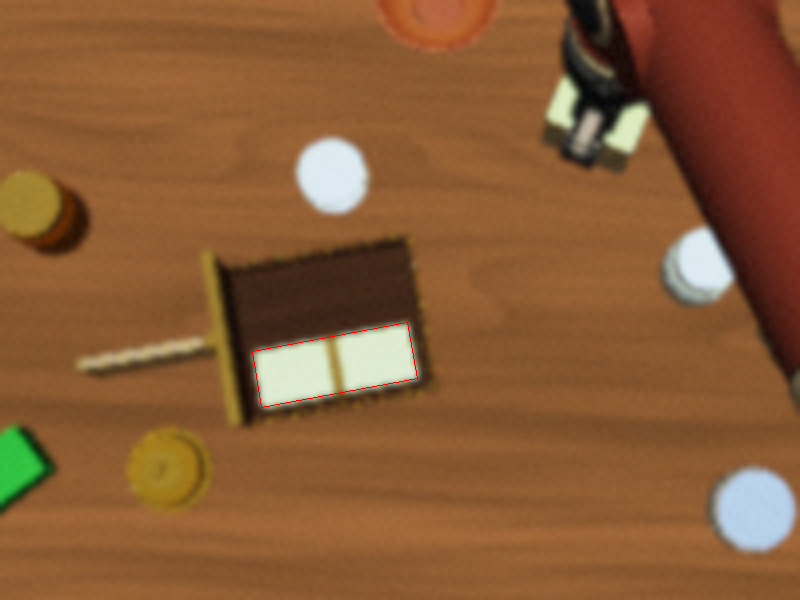

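Long box sits as planned at (335,365) with the wide box held at (600,115). Continuing with the wide and tall boxes.

Run:
```python
from h import *
place(.0265,-.033,.123)
arm.move_gripper(1.0)
pick((.4963,-.3458),34.1,.125)
place(.0265,.038,.125)
p=arm.read_tool_pos(); arm.movep([.45,-.25,.3],arm.read_eef_rot()); print(arm.read_time())
im=snapshot("top"); cv2.imwrite("pics/end_raw.png",im)
s=snapshot("scene"); cv2.imwrite("pics/ends_raw.png",s)
z=cv2.resize(im[130:250,90:250],(800,600),interpolation=cv2.INTER_CUBIC)
for (x,y,a,b,h) in((-.034,0,.023,.064,.054),(.0265,-.033,.03,.034,.085),(.0265,.038,.029,.029,.1)):
  pts=(proj("top",[D(x+s_*a,y+t*b,h) for s_,t in((1,1),(1,-1),(-1,-1),(-1,1))])-[90,130]+.5)*5-.5
  cv2.polylines(z,[pts.astype(np.int32)],True,(0,0,255),1)
cv2.imwrite("pics/end1.png",z); cv2.imwrite("pics/end2.png",cv2.resize(s[130:280,130:410],(800,428),interpolation=cv2.INTER_CUBIC))
```

```text
dj 0.4109405702671258
touch dz 0.0115 4.801844451854315
27.5833 [0.52526385 0.02524131 0.25189927]
grip opening 0.6721160375443286 force 54.41851258277893
held 0.6696398796938531 53.57567489147186 31.3167
dj 1.1452658814331058
touch dz 0.011 6.240351687477695
36.1833 [0.50983732 0.09478413 0.25407824]
37.5083
```

View pics/end1.png

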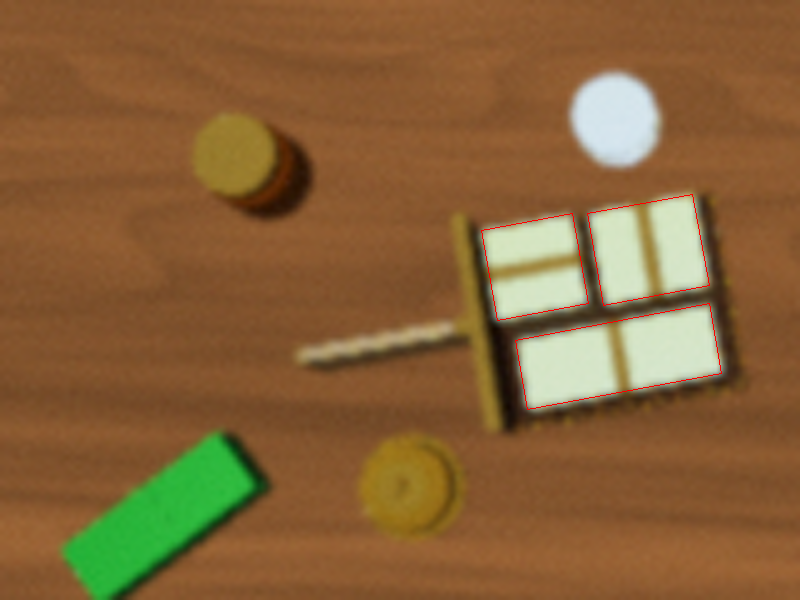

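View pics/end2.png

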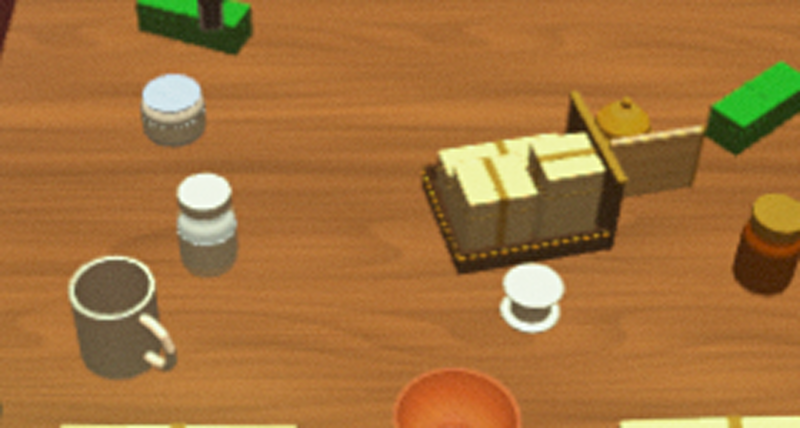

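All three boxes stand upright inside the tray, within their planned outlines: tall (535,265), wide (648,250), long (620,357). The leg (300,355)-(455,328) is still fully out, and the jars and other items are where they were. Handing in.

```bash
python3 -c "
from station import ticket
print(ticket.finish_job())"
```

```text
the job is handed in; nothing more can be done
None
```

The leg was swung out to its stop first, then the long, wide and tall boxes were set upright in the tray with nothing else disturbed, and the job was handed in at about 38 s.

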